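# Kit the gold repair valves into their nests

### The job

Kit the gold repair set for the valve body: put the three gold-sleeved valves and the gold bore plug into the grey tray, each lying fully down in the groove that matches its length (longest part in the longest groove, and so on). The two worn plain steel valves without gold do not belong to the set: leave them lying where they are.

Things in the scene. Friction and masses are not known exactly. Their poses are not given: they have to be found in the camera images.
- gold_long_mid (a point): longest gold part: a slim steel valve inside a coil spring with a gold-anodised sleeve on one end, 159 mm long, 18.2 mm thick, lying on the bench. This point is the middle of its axis, half its thickness above what it lies on; x runs along the part. It is round and can roll about x. Grip it across the middle
- gold_medium_mid (a point): middle gold part: a turned steel valve with a gold-anodised sleeve on one end, 83 mm long, 18.2 mm thick, lying on the bench. This point is the middle of its axis, half its thickness above what it lies on; x runs along the part. It is round and can roll about x. Grip it across the middle
- gold_small_mid (a point): small gold part: short slim steel valve with return spring and a gold-anodised sleeve on one end, 66 mm long, 14.2 mm thick, lying on the bench. This point is the middle of its axis, half its thickness above what it lies on; x runs along the part. It is round and can roll about x. Grip it across the middle
- gold_plug_mid (a point): gold-anodised bore plug, a short plain all-gold cylinder, 33 mm long, 19 mm thick, lying on the bench. This point is the middle of its axis, half its thickness above what it lies on; x runs along the part. It is round and can roll about x. Grip it across the middle
- plain_long_mid (a point): plain worn steel spool valve, no gold anywhere, 148 mm long, 14 mm thick, lying loose on the bench; does not belong in the tray. Point and axes as for the others
- plain_small_mid (a point): short plain worn steel spool valve, no gold anywhere, 59 mm long, 14 mm thick, lying loose on the bench; does not belong in the tray. Point and axes as for the others
- nest_long: fixed nest in the grey tray (rim 13 mm high) with the longest groove, 173 x 22 mm, blue floor, black top. Nest 190 mm (x, along the groove) x 52 mm (y), groove in its centre; nests lie parallel, 54 mm apart, in any order. Origin: centre of the underside, z up; groove floor at z 18 mm, top at 25 mm. Finger gap 40 mm long across the middle, down to z 8 mm
- nest_medium: fixed nest in the grey tray (rim 13 mm high) with the second longest groove, 97 x 22 mm, blue floor, black top. Nest 190 mm (x, along the groove) x 52 mm (y), groove in its centre; nests lie parallel, 54 mm apart, in any order. Origin: centre of the underside, z up; groove floor at z 18 mm, top at 25 mm. Finger gap 40 mm long across the middle, down to z 8 mm
- nest_small: fixed nest in the grey tray (rim 13 mm high) with the third longest groove, 79 x 18 mm, blue floor, black top. Nest 190 mm (x, along the groove) x 52 mm (y), groove in its centre; nests lie parallel, 54 mm apart, in any order. Origin: centre of the underside, z up; groove floor at z 18 mm, top at 25 mm. Finger gap 40 mm long across the middle, down to z 8 mm
- nest_plug: fixed nest in the grey tray (rim 13 mm high) with the shortest groove, 47 x 23 mm, blue floor, black top. Nest 190 mm (x, along the groove) x 52 mm (y), groove in its centre; nests lie parallel, 54 mm apart, in any order. Origin: centre of the underside, z up; groove floor at z 18 mm, top at 25 mm. Mid 40 mm of x: 30 mm wide pedestal, lips only 3.5 mm above the groove floor

How it is judged:
At the end, for the whole second after the job is handed in: Each gold part lies at rest in its own groove: middle within 14 mm of the insert's centre in plan, axis within 0.15 rad of the groove (plug 0.25) and at most 3.5 mm above its height when on the groove floor; both plain valves within 30 mm of their start (horizontal distance between gold_long_mid and nest_long below 0.014 m and z of gold_long_mid in the frame of nest_long between 0.018 and 0.0306 m and angle between the x axis of gold_long_mid and the x axis of nest_long, either way round below 0.15 rad and linear speed of each of gold_long, gold_medium, gold_small, gold_plug below 0.02 m/s and horizontal distance between gold_medium_mid and nest_medium below 0.014 m and z of gold_medium_mid in the frame of nest_medium between 0.018 and 0.0306 m and angle between the x axis of gold_medium_mid and the x axis of nest_medium, either way round below 0.15 rad and horizontal distance between gold_small_mid and nest_small below 0.014 m and z of gold_small_mid in the frame of nest_small between 0.018 and 0.0286 m and angle between the x axis of gold_small_mid and the x axis of nest_small, either way round below 0.15 rad and horizontal distance between gold_plug_mid and nest_plug below 0.014 m and z of gold_plug_mid in the frame of nest_plug between 0.018 and 0.031 m and angle between the x axis of gold_plug_mid and the x axis of nest_plug, either way round below 0.25 rad and distance of each of plain_long_mid, plain_small_mid from where it was at the start of the episode below 0.03 m); the robot touches nothing.
It fails at once if the long plain valve was shifted more than 30 mm (distance of plain_long_mid from where it was at the start of the episode above 0.03 m).
It fails at once if the short plain valve was shifted more than 30 mm (distance of plain_small_mid from where it was at the start of the episode above 0.03 m).
It also fails if it takes over 112 s, if anything falls off the work surface, if the arm or the gripper's body presses on something with over 40 N, if the wrist force passes 120 N, or if a joint passes its speed limit or range.

### The arm

A 7-joint arm with a two-finger parallel gripper is mounted at the origin on a cart in front of the work surface, level with it; the furniture and walls round the work are solid. World frame = base frame: x ahead of the robot, y to its left, z up, the work surface at z = 0. Lengths are in m, angles in rad, forces in N, time in s.
With the tool pointing down it reaches from about 0.4 to 0.85 m from the base axis. Payload 10.4 kg.
Tool frame: the origin (TCP) lies at the very end of the fingers, on their centre line; the grasp point (between the pads) lies 19 mm behind it (grip_point_offset is the distance from the TCP to the grasp point, in m); z points along the fingers, y is the line along which they close (so a half turn about z gives the same grasp; the last joint's range is limited). The gripper opens to 87 mm and grips with 3 to 60 N. Pads are 19 mm wide; open, the fingers measure 117 mm over their backs; the gripper's body (75 mm by 190 mm) begins 51 mm behind the grasp point.
Start: joints at [-1.288, 0.332, -0.065, 1.46, 0.022, 1.35, -0.088], TCP at [0.188, 0.596, 0.223] pointing down, gripper open.
Joint ranges: [-2.6, 2.6], [-0.5, 2.12], [-1.47, 1.34], [0.16, 2.42], [-1.27, 4.41], [0.06, 2.06], [-2.6, 2.6]. Speed limits (rad/s): [2.22, 2.22, 2.79, 2.79, 3.14, 3.14, 3.14].

### API

Orientations are given as a unit quaternion [x, y, z, w].
In Python, from bench import * gives the robot as it stands.
- The arm moves only by the tool play_rows, never from a script. Its argument "increments" is text: rows parted by semicolons, each of 7 numbers parted by spaces: the turn, a rotation vector about the tool's x, y, z in rad, then the shift along the tool's x, y, z in m, then the opening, from 0 (shut) to 1 (fully open). A call has 1 to 8 rows; each row is the pose to reach, as a shift and turn from the pose commanded when the call began, along the tool's axes at that moment; what a row does not reach only later rows make up. A row lasts 1/10 s, in which the tool goes at most 50 mm and 8.59 degrees, less where a joint would pass 70% of its speed; a pose out of reach is approached as far as the arm can. A call with a gripper value outside its range is refused whole. The fingers move at their own pace and stop on an object; "grip_force" is the grip in N (left out, the last holds). Time passes only in rows, so rows that repeat a pose let the fingers close. It gives the time, the measured TCP pose, the force, the opening and the grip force at its end, in the units of the state.
- read_state(): the state, without advancing time (a new reading comes with each control period).
- camera(name): name is "scene" or "top" or "wrist"; returns a dict with "color" (480x640x3 uint8, red, green, blue), "fx", "fy", "cx", "cy" (pixels), "camera_from_world" (4x4, takes a point from world to camera coordinates); the wrist camera has in their place "mount" (4x4, takes a point from camera to tool coordinates, whose origin is the TCP and whose axes are the flange's). Camera axes: x right, y down, z forward; pixel columns grow to the right and rows downward; lengths in m; the calibration is good to about 2 mm. A picture is of the moment at which its call begins: read the wrist's pose just before it. There is no depth.
- close_job(): hands the job in; it is judged then, once.
The state is a dict: "time": time; "joint_positions": joint angles; "joint_vel": joint speeds; "joint_torque": joint torques, N m; "ee_pos": TCP position; "eef_rot": TCP orientation; "ft_force": force on the tool from outside, world axes, zero at the start; "torque": the same for the moment, N m; "width": finger opening in m; "grip_force": force on a finger pad.
Only numpy, scipy, OpenCV 4.12 (cv2) and the standard library are available. Lean on these libraries where they do the work, as an engineer would, in place of code of your own. Each camera call takes 0.05 s, during which the arm holds its last target. There are 200 camera calls.

## Working session

There is one attempt and no reset: what is moved stays moved. The work goes in short steps, Python scripts to look and compute and a tool call to move; the robot and the scene stay as the last step left them, time stands still between calls to the robot, and variables do not carry over. Pictures are saved under pics/ and viewed, at most 14 in all, crops included, and the job is handed in when it is done.

Besides the shell and the picture viewer there is one more tool, called after ">>>" as name(argument=value, ...) on one line, values as JSON. play_rows: Moves the arm, as the interface text tells. Its arguments: {"type":"object","properties":{"increments":{"type":"string"},"grip_force":{"type":"number"}},"required":["increments"]}

```bash
mkdir -p pics; python3 - <<'E'
from bench import *
import cv2,numpy as np
s=read_state();print(s)
for n in("top","scene"):
    c=camera(n);cv2.imwrite(f"pics/{n}0.png",c["color"][:,:,::-1]);print(n,c["fx"],c["fy"],c["cx"],c["cy"],np.round(c["camera_from_world"],4).tolist())
E
```

```text
{'time': 0.0, 'joint_positions': array([-1.28760789,  0.3328888 , -0.06471515,  1.46095257,  0.02159703,
        1.34987481, -0.08850555]), 'joint_vel': array([ 1.83236174e-03, -1.25882407e-03,  4.05966646e-04, -9.22116044e-05,
       -2.01459664e-03,  8.84897210e-04,  1.43213600e-03]), 'joint_torque': array([ 3.43227284e-04, -6.23243380e+01,  2.50571757e-02, -3.89911759e+01,
       -6.12956216e-02,  3.95332847e-02,  1.50253636e-04]), 'ee_pos': array([0.18803275, 0.59563962, 0.22173803]), 'eef_rot': array([ 1.52284678e-01,  9.88336414e-01, -7.09506371e-04, -8.02110434e-05]), 'ft_force': array([-0.28712887, -0.82124673,  0.01018695]), 'torque': array([-0.0568551 , -0.06124953,  0.09720172]), 'grip_force': 0.0, 'width': 0.08685712622543512}
top 518.3195597794064 518.3195597794064 327.28473806216084 242.42331854522226 [[-0.021, -0.9994, -0.0285, 0.2178], [-0.9929, 0.0241, -0.1163, 0.4877], [0.1169, 0.0258, -0.9928, 0.8424], [0.0, 0.0, 0.0, 1.0]]
scene 616.4399136854096 616.4399136854096 314.30888295663567 235.22864148022035 [[0.7524, -0.6586, -0.0148, -0.2509], [-0.453, -0.5009, -0.7375, 0.3754], [0.4783, 0.5616, -0.6752, 0.7671], [0.0, 0.0, 0.0, 1.0]]
```

View pics/top0.png

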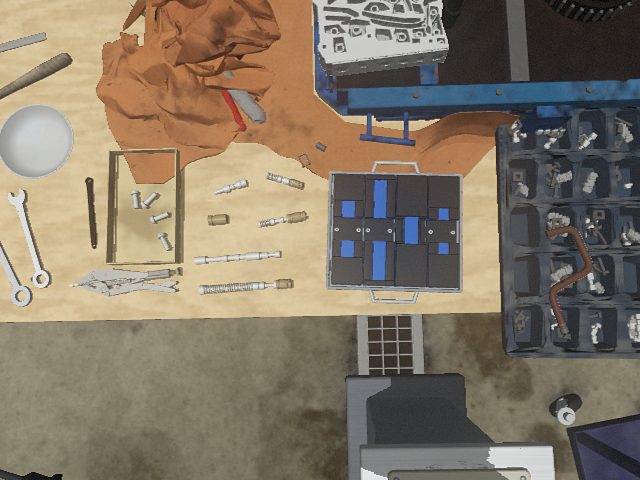

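View pics/scene0.png

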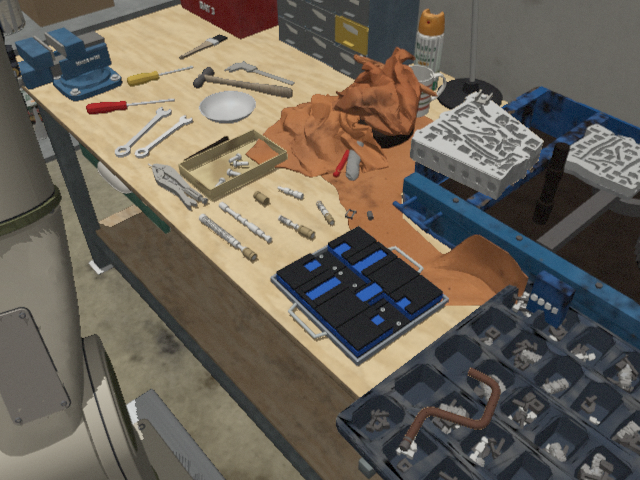

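The top view shows the tray at about (396,232), with grooves along world x. The nest columns are medium u≈348, long 380, plug 411 and small 444. Parts by centre: gold long (247,287), plain long (238,257), plug (218,219), gold medium (284,219), gold small (285,180) and plain small (231,187). Next I'll segment them and cast rays.

```bash
cat > h.py <<'E'
from bench import *
import cv2,numpy as np
from scipy.spatial.transform import Rotation as R
def cam(name,save=None):
    s=read_state(); c=camera(name)
    if name=="wrist":
        T=np.eye(4);T[:3,:3]=R.from_quat(s["eef_rot"]).as_matrix();T[:3,3]=s["ee_pos"]
        c["W"]=T@c["mount"]
    else: c["W"]=np.linalg.inv(c["camera_from_world"])
    if save: cv2.imwrite(f"pics/{save}.png",c["color"][:,:,::-1])
    return c
def ray(c,uv,z):
    uv=np.atleast_2d(uv).astype(float)
    d=np.c_[(uv[:,0]-c["cx"])/c["fx"],(uv[:,1]-c["cy"])/c["fy"],np.ones(len(uv))]@c["W"][:3,:3].T
    o=c["W"][:3,3]; return o+d*((z-o[2])/d[:,2])[:,None]
def proj(c,p):
    q=(np.atleast_2d(p)-c["W"][:3,3])@c["W"][:3,:3]
    return np.c_[q[:,0]/q[:,2]*c["fx"]+c["cx"],q[:,1]/q[:,2]*c["fy"]+c["cy"]]
def rect(c,cnt,z):
    """minAreaRect of contour cast on plane z: centre, length, width, axis angle(deg, world)"""
    p=ray(c,cnt.reshape(-1,2),z)[:,:2]
    (x,y),(w,h),a=cv2.minAreaRect((p*1000).astype(np.float32))
    if w<h: w,h,a=h,w,a+90
    return np.round([x,y,w,h,(a+90)%180-90],1)
def blue(c):
    h=cv2.cvtColor(c["color"],cv2.COLOR_RGB2HSV)
    return cv2.inRange(h,(105,120,60),(130,255,255))
def parts(c,roi,thr=22):
    """not-wood mask inside roi (u0,v0,u1,v1)"""
    u0,v0,u1,v1=roi
    lab=cv2.cvtColor(c["color"],cv2.COLOR_RGB2LAB).astype(float)
    med=np.median(lab[v0:v1,u0:u1].reshape(-1,3),0)
    d=np.linalg.norm((lab-med)*[.5,1,1.],axis=2)
    m=np.zeros(d.shape,np.uint8); m[v0:v1,u0:u1]=(d[v0:v1,u0:u1]>thr)*255
    return m
E
python3 - <<'E'
from h import *
c=cam("top");print(c["W"][:3,3])
m=parts(c,(186,170,312,300),14)
m2=cv2.morphologyEx(m,cv2.MORPH_CLOSE,np.ones((3,3)))
for k in cv2.findContours(m2,0,1)[0]:
    if cv2.contourArea(k)>80: print("part",k.reshape(-1,2).mean(0).round(),rect(c,k,.009))
b=blue(c);b[:,:328]=0;b[:160]=0;b[290:]=0;b[:,465:]=0
for k in cv2.findContours(b,0,1)[0]:
    if cv2.contourArea(k)>30: print("blue",k.reshape(-1,2).mean(0).round(),rect(c,k,.02))
i=c["color"][160:300,180:475,::-1].copy();i=cv2.resize(i,None,fx=2.7,fy=2.7)
j=cv2.resize(cv2.cvtColor(m2|b,8)[160:300,180:475],None,fx=2.7,fy=2.7,interpolation=0)
cv2.imwrite("pics/c1.png",np.vstack([i,j])[:,:800][:600])
w=cam("wrist");print(w["mount"].round(4).tolist(),w["fx"],w["cx"],w["cy"])
E
```

```text
[0.39039333 0.18413417 0.89921828]
part [246. 286.] [422.2 348.8 163.3  17.7 -86.8]
part [238. 257.] [473.8 363.4 152.   14.1 -86.8]
part [218. 219.] [540.4 396.8  37.   19.4 -89.7]
part [283. 220.] [538.  283.8  88.1  18.3 -81.9]
part [232. 187.] [597.3 374.8  62.3  15.4 -72.7]
part [286. 181.] [606.5 278.6  69.6  14.   71.5]
blue [443. 248.] [479.6  11.   17.4  16.9  -2.6]
blue [378. 260.] [461.9 120.7  64.9  22.   -1.9]
blue [347. 248.] [482.7 173.6  25.7  20.5  -1.4]
blue [411. 230.] [512.6  63.7  46.7  23.8  -2.2]
blue [443. 214.] [538.9   9.1  19.5  18.7  -2.7]
blue [348. 209.] [550.9 169.3  28.   22.3  -1.4]
blue [381. 201.] [567.  111.6  66.5  30.7  -1.5]
[[-0.0007, -0.9525, -0.3044, 0.0838], [1.0, -0.0008, 0.0002, 0.0001], [-0.0004, -0.3044, 0.9525, -0.1625], [0.0, 0.0, 0.0, 1.0]] 426.3721572969742 316.7900717575262 236.86701392855923
```

View pics/c1.png

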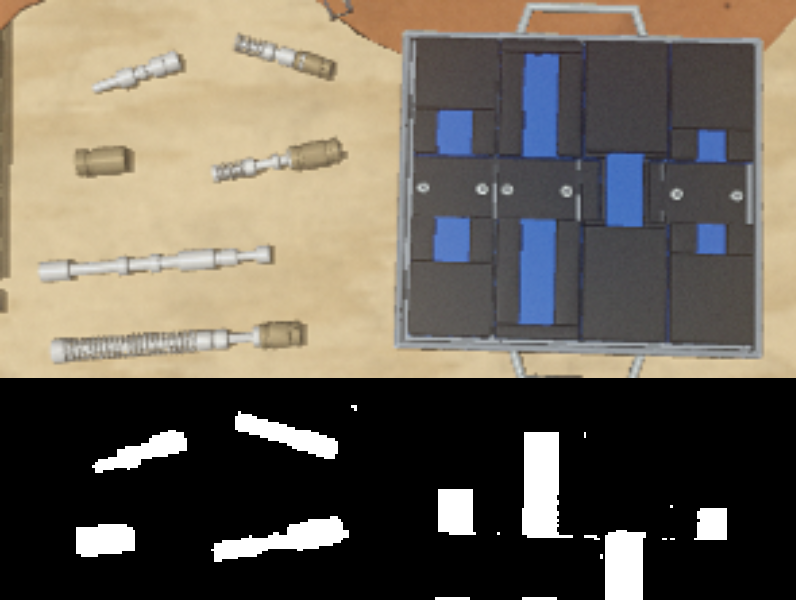

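The crop confirms the identification: gold sleeves on long, medium and small, plus the all-gold plug, and sizes match within about 4 mm. The nest order by y is medium 0.171, long ≈0.118, plug 0.064, small 0.010. I'll move over the parts for a closer look.

>>> play_rows(increments="0 0 1.2 -0.374 -0.15 0 0.5;0 0 1.2 -0.374 -0.15 0 0.5;0 0 1.2 -0.374 -0.15 0 0.5;0 0 1.2 -0.374 -0.15 0 0.5;0 0 1.2 -0.374 -0.15 0 0.5;0 0 1.2 -0.374 -0.15 0 0.5;0 0 1.2 -0.374 -0.15 0 0.5;0 0 1.2 -0.374 -0.15 0 0.5", grip_force=20)

```text
time: 1.0
ee_pos: [0.4986, 0.3408, 0.2227]
eef_rot: [0.686, 0.728, 0.0, -0.0]
ft_force: [0.7, 0.6, 1.1]
width: 0.044
grip_force: 0.0
```

>>> play_rows(increments="0 0 0 0 0 0 0.5;0 0 0 0 0 0 0.5;0 0 0 0 0 0 0.5")

```text
time: 1.3
ee_pos: [0.4964, 0.3434, 0.2223]
eef_rot: [0.683, 0.731, -0.0, -0.0]
ft_force: [-1.3, 1.7, 0.8]
width: 0.0437
grip_force: 0.0
```

```bash
cat >> h.py <<'E'
def delta(target,yaw,s=None):
    """shift in current tool axes to TCP target, and turn about tool z so that tool y lies at world angle yaw (deg)"""
    s=s or read_state();M=R.from_quat(s["eef_rot"]).as_matrix()
    a=np.radians(yaw);y=np.array([np.cos(a),np.sin(a),0]);z=np.array([0,0,-1.]);D=np.c_[np.cross(y,z),y,z]
    return R.from_matrix(M.T@D).as_rotvec().round(4),(M.T@(np.array(target)-s["ee_pos"])).round(4)
def st():
    s=read_state();y=R.from_quat(s["eef_rot"]).as_matrix()[:,1]
    print("t",round(s["time"],2),"tcp",s["ee_pos"].round(4),"yaw",np.degrees(np.arctan2(y[1],y[0])).round(2),"w",round(s["width"],4),"F",s["ft_force"].round(1),s["grip_force"])
E
python3 - <<'E'
from h import *
st();c=cam("wrist","w1");print(c["W"][:3,3].round(3))
t=cam("top")
for p in [(.7,.25,.08),(.7,.31,.08)]: print(proj(t,p).round(),proj(cam("scene"),p).round())
E
```

```text
t 1.3 tcp [0.4964 0.3434 0.2223] yaw 3.86 w 0.0437 F [-1.3  1.7  0.8] 0.0
[0.491 0.427 0.385]
[[297. 114.]] [[371. 170.]]
[[261. 115.]] [[350. 157.]]
```

View pics/w1.png

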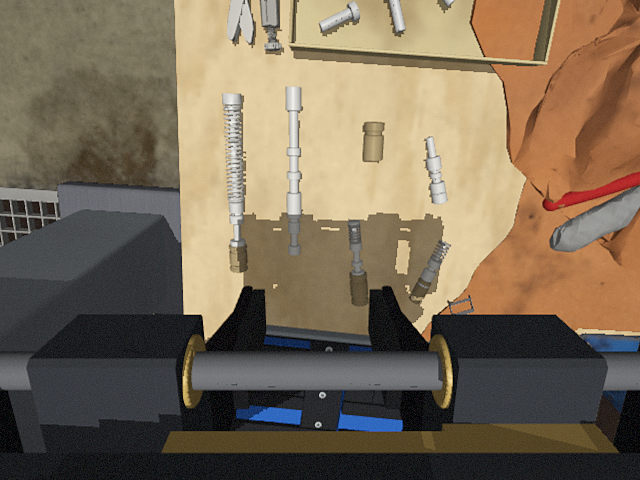

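Wrist view: gold long runs from (233,94) to (238,272), the plug from (373,122) to (373,162), gold medium from (354,221) to (360,304) and gold small from (443,240) to (417,297). I'll compare these with the top-camera results.

```bash
python3 - <<'E'
from h import *
c=cam("wrist")
for n,a,b,z in [("long",(233,94),(238,272),.009),("plug",(373,122),(373,162),.0095),("med",(354,221),(360,304),.009),("small",(443,240),(417,297),.007),("plainL",(293,87),(294.5,254),.007)]:
    p=ray(c,[a,b],z)*1000;d=p[0]-p[1];print(n,p.mean(0).round(1),np.linalg.norm(d).round(1),np.degrees(np.arctan2(d[1],d[0])).round(1))
print(delta((.422,.349,.06),3.2),delta((.422,.349,.003),3.2))
E
```

```text
long [424.  347.9   9. ] 160.5 92.1
plug [542.  396.5   9.5] 33.9 96.1
med [539.1 283.5   9. ] 84.3 99.3
small [609.  281.9   7. ] 61.8 74.8
plainL [475.1 362.8   7. ] 148.6 93.4
(array([-0.0001, -0.0003,  0.011 ]), array([ 0.0108, -0.0741,  0.1626])) (array([-0.0001, -0.0003,  0.011 ]), array([ 0.0108, -0.0741,  0.2196]))
```

>>> play_rows(increments="0 0 0.011 0.0105 -0.0733 0.12 0.5;0 0 0.011 0.0105 -0.0733 0.12 0.5;0 0 0.011 0.0105 -0.0733 0.12 0.5;0 0 0.011 0.0105 -0.0733 0.17 0.5;0 0 0.011 0.0105 -0.0733 0.195 0.5;0 0 0.011 0.0105 -0.0733 0.21 0.5;0 0 0.011 0.0105 -0.0733 0.2185 0.5;0 0 0.011 0.0105 -0.0733 0.2185 0.5")

```text
time: 2.35
ee_pos: [0.4236, 0.3481, 0.004]
eef_rot: [0.688, 0.726, -0.0, 0.0]
ft_force: [0.1, -0.2, -0.4]
width: 0.0433
grip_force: 0.0
```

```bash
python3 - <<'E'
from h import *
st();cam("top","t2");i=cv2.imread("pics/t2.png")[190:310,180:340];cv2.imwrite("pics/t2c.png",cv2.resize(i,None,fx=4,fy=4))
E
```

```text
t 2.35 tcp [0.4236 0.3481 0.004 ] yaw 3.1 w 0.0433 F [ 0.1 -0.2 -0.4] 0.0
```

View pics/t2c.png

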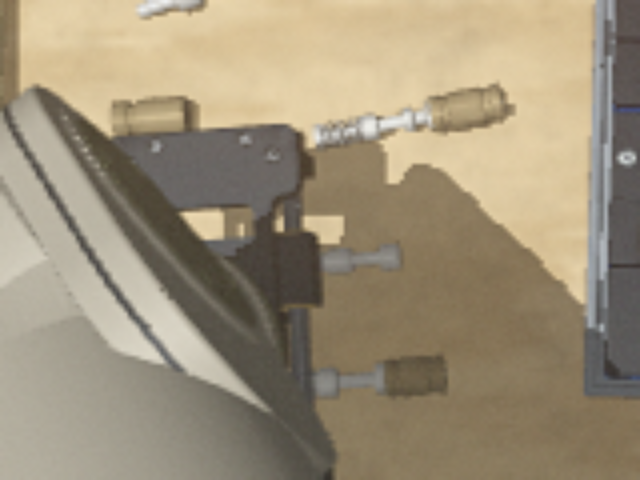

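The gripper straddles the long part and is clear of plain long (its end shows at crop (360,258)). I'll close and lift.

>>> play_rows(increments="0 0 0 0 0 0 0;0 0 0 0 0 0 0;0 0 0 0 0 0 0;0 0 0 0 0 0 0;0 0 0 0 0 0 0;0 0 0 0 0 -0.03 0;0 0 0 0 0 -0.08 0;0 0 0 0 0 -0.13 0", grip_force=25)

```text
time: 3.2
ee_pos: [0.423, 0.3473, 0.135]
eef_rot: [0.688, 0.726, -0.001, 0.0]
ft_force: [1.0, 1.4, -0.6]
width: 0.017
grip_force: 25.0
```

```bash
python3 - <<'E'
from h import *
st();print(delta((.47,.118,.2),87.4))
E
```

```text
t 3.2 tcp [0.423  0.3473 0.135 ] yaw 3.08 w 0.017 F [ 1.   1.4 -0.6] 24.999075829982758
(array([-2.1000e-03,  2.0000e-04, -1.4717e+00]), array([-0.2316,  0.0346, -0.0647]))
```

>>> play_rows(increments="0 0 -1.4 -0.15 0.077 -0.085 0;0 0 -1.4717 -0.15 0.077 -0.085 0;0 0 -1.4717 -0.15 0.077 -0.085 0;0 0 -1.4717 -0.15 0.077 -0.085 0;0 0 -1.4717 -0.15 0.077 -0.085 0;0 0 -1.4717 -0.15 0.077 -0.085 0;0 0 -1.4717 -0.15 0.077 -0.085 0;0 0 -1.4717 -0.15 0.077 -0.085 0")

```text
time: 4.0
ee_pos: [0.5084, 0.2022, 0.2189]
eef_rot: [0.165, 0.986, -0.0, -0.0]
ft_force: [0.1, 0.0, -1.3]
width: 0.0176
grip_force: 25.0
```

>>> play_rows(increments="0 0 0 0 0 0 0;0 0 0 0 0 0 0;0 0 0 0 0 0 0")

```text
time: 4.3
ee_pos: [0.5085, 0.2024, 0.219]
eef_rot: [0.169, 0.986, -0.0, -0.0]
ft_force: [0.2, -0.7, -0.7]
width: 0.0174
grip_force: 25.0
```

```bash
python3 - <<'E'
from h import *
st();c=cam("wrist","w2");b=blue(c)
for k in cv2.findContours(b,0,1)[0]:
    if cv2.contourArea(k)>80: print("blue",k.reshape(-1,2).mean(0).round(),rect(c,k,.02))
print(delta((.515,.118,.2),87.4))
E
```

```text
t 4.3 tcp [0.5085 0.2024 0.219 ] yaw 70.51 w 0.0174 F [ 0.2 -0.7 -0.7] 24.99861627817154
blue [347. 419.] [731.6 154.4  35.2  29.3 -14.7]
blue [289. 412.] [706.9 103.   36.4  17.2  80.9]
blue [134. 293.] [538.5  14.3  62.   24.5  88.2]
blue [101. 244.] [480.5   8.1  19.8  16.5  -3.6]
blue [245. 267.] [554.2 111.2 107.7  85.7  66.2]
blue [172. 258.] [513.4  61.9  46.8  23.4  -2.8]
blue [274. 187.] [484.3 172.2  29.2  22.3  -3.3]
blue [206. 183.] [462.  118.6  67.4  21.9  -2.7]
blue [234. 169.] [459.2 145.9  74.2   2.1  -2.6]
(array([ 0.    , -0.    , -0.2941]), array([-0.0343, -0.0774,  0.019 ]))
```

View pics/w2.png

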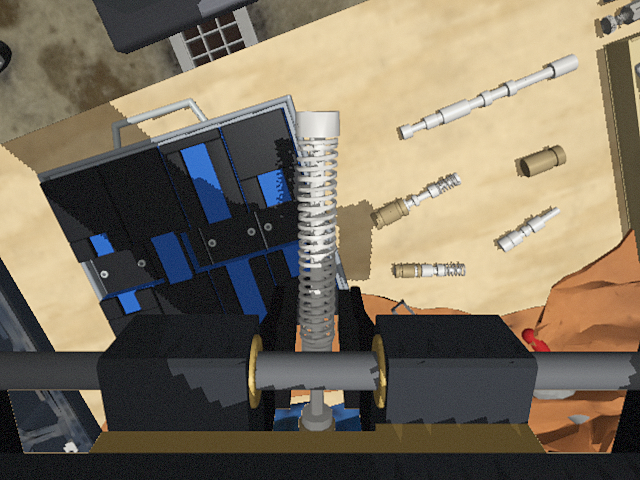

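Wrist view: the tray grooves are at −2.7°. The long groove's front strip is centred at (206,183) with length 67.4 mm (66.5 expected), so nest_long's centre is about (0.515,0.1165). I'll hover the held part low above it and look again.

>>> play_rows(increments="0 0 -0.15 -0.0348 -0.0788 0 0;0 0 -0.293 -0.0348 -0.0788 0 0;0 0 -0.293 -0.0348 -0.0788 0.05 0;0 0 -0.293 -0.0348 -0.0788 0.1 0;0 0 -0.293 -0.0348 -0.0788 0.14 0;0 0 -0.293 -0.0348 -0.0788 0.164 0;0 0 -0.293 -0.0348 -0.0788 0.164 0;0 0 -0.293 -0.0348 -0.0788 0.164 0")

```text
time: 5.15
ee_pos: [0.5157, 0.1166, 0.0558]
eef_rot: [0.022, 1.0, -0.0, 0.0]
ft_force: [0.2, 0.4, -0.4]
width: 0.0178
grip_force: 25.0
```

```bash
python3 - <<'E'
from h import *
st();c=cam("wrist","w3");b=blue(c)
for k in cv2.findContours(b,0,1)[0]:
    if cv2.contourArea(k)>150: print("blue",k.reshape(-1,2).mean(0).round(),rect(c,k,.021))
print(delta((.515,.1165,.05),87.3))
E
```

```text
t 5.15 tcp [0.5157 0.1166 0.0558] yaw 87.44 w 0.0178 F [ 0.2  0.4 -0.4] 24.998542964458466
blue [332. 402.] [593.5 120.9  20.1   7.8  -2.3]
blue [302. 402.] [592.5 105.4  19.4   6.6  -3.4]
blue [413. 308.] [537.4 167.9  56.4  10.3  87.4]
blue [119. 313.] [537.3  14.2  63.5  26.2  87.4]
blue [247. 284.] [516.6  84.1  41.8  12.9  -3.3]
blue [209. 274.] [512.7  62.7  43.2  23.7  -2.6]
blue [ 89. 218.] [480.7   9.1  18.2  16.4  -3.7]
blue [434. 210.] [484.2 173.8  27.9  21.8  -2.6]
blue [300. 180.] [471.2 111.6  48.4   6.6  -3.5]
blue [332. 149.] [462.3 120.2  66.8  23.2  -2.6]
blue [380. 154.] [459.4 147.5  75.    3.1  -2.6]
blue [258. 154.] [456.5  92.5  74.9   2.1  -2.9]
(array([0.0007, 0.0019, 0.0027]), array([ 0.0014, -0.0003,  0.0066]))
```

View pics/w3.png

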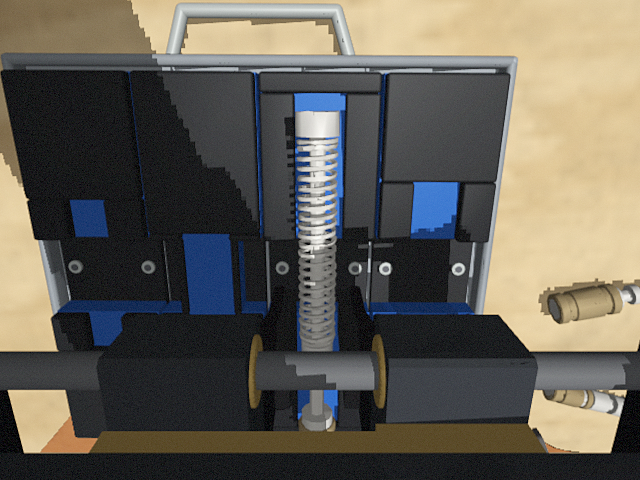

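The held part sits over the groove, with its head at u≈318 and the groove at u≈320, so it needs +1.2 mm in tool y. The lengthwise fit is within 1 mm. I'll lower it.

>>> play_rows(increments="0 0 0 0 0.0012 0.01 0;0 0 0 0 0.0012 0.018 0;0 0 0 0 0.0012 0.023 0;0 0 0 0 0.0012 0.026 0;0 0 0 0 0.0012 0.028 0;0 0 0 0 0.0012 0.029 0;0 0 0 0 0.0012 0.029 0;0 0 0 0 0.0012 0.029 0")

```text
time: 6.0
ee_pos: [0.5155, 0.1177, 0.0262]
eef_rot: [0.022, 1.0, 0.0, 0.0]
ft_force: [-0.1, 0.1, -0.5]
width: 0.0172
grip_force: 25.0
```

>>> play_rows(increments="0 0 0 0 0 0.001 0;0 0 0 0 0 0.002 0;0 0 0 0 0 0.003 0;0 0 0 0 0 0.003 0;0 0 0 0 0 0.003 0")

```text
time: 6.5
ee_pos: [0.5157, 0.1178, 0.0251]
eef_rot: [0.022, 1.0, 0.001, 0.0]
ft_force: [-10.4, -3.4, 25.4]
width: 0.0169
grip_force: 25.0
```

Contact at TCP z≈0.0255, so the floor is at about 0.021 as expected. I'll release and rise.

>>> play_rows(increments="0 0 0 0 0 -0.002 0;0 0 0 0 0 -0.002 0.32;0 0 0 0 0 -0.002 0.32;0 0 0 0 0 -0.002 0.32;0 0 0 0 0 -0.04 0.32;0 0 0 0 0 -0.09 0.45;0 0 0 0 0 -0.14 0.45;0 0 0 0 0 -0.15 0.45")

```text
time: 7.3
ee_pos: [0.518, 0.1183, 0.1787]
eef_rot: [0.022, 1.0, 0.002, 0.004]
ft_force: [0.6, -0.6, 0.6]
width: 0.038
grip_force: 0.0
```

```bash
python3 - <<'E'
from h import *
st();c=cam("wrist","w4");i=cv2.imread("pics/w4.png");cv2.imwrite("pics/w4c.png",i[:,:])
print(delta((.539,.2837,.15),8.7))
E
```

```text
t 7.3 tcp [0.518  0.1183 0.1787] yaw 87.48 w 0.038 F [ 0.6 -0.6  0.6] 0.0
(array([0.0071, 0.0031, 1.3751]), array([-0.014 ,  0.1661,  0.0282]))
```

View pics/w4c.png

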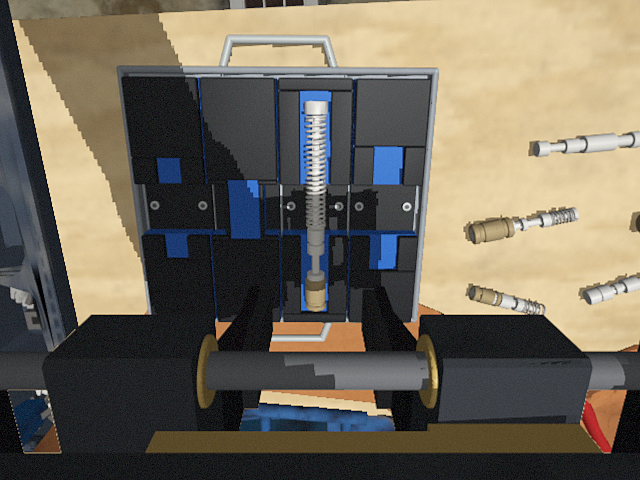

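Long part lies in its groove (head (316,108), gold end (315,293)). Next is gold medium, visible from (468,232) to (578,214).

>>> play_rows(increments="0.007 0.003 0.8 -0.0145 0.1655 0.0282 0.5;0.007 0.003 1.373 -0.0145 0.1655 0.0282 0.5;0.007 0.003 1.373 -0.0145 0.1655 0.0282 0.5;0.007 0.003 1.373 -0.0145 0.1655 0.0282 0.5;0.007 0.003 1.373 -0.0145 0.1655 0.0282 0.5;0.007 0.003 1.373 -0.0145 0.1655 0.0282 0.5;0.007 0.003 1.373 -0.0145 0.1655 0.0282 0.5;0.007 0.003 1.373 -0.0145 0.1655 0.0282 0.5")

```text
time: 8.15
ee_pos: [0.5364, 0.282, 0.1427]
eef_rot: [0.584, 0.812, -0.004, -0.002]
ft_force: [-1.1, 0.0, -0.5]
width: 0.0441
grip_force: 0.0
```

```bash
python3 - <<'E'
from h import *
st();c=cam("wrist","w5")
print(delta((.5385,.2837,.004),8.5))
E
python3 -c "
import cv2;i=cv2.imread('pics/w5.png');cv2.imwrite('pics/w5c.png',i[150:450,120:520])"
```

```text
t 8.15 tcp [0.5364 0.282  0.1427] yaw 18.51 w 0.0441 F [-1.1  0.  -0.5] 0.0
(array([-0.0084,  0.0028,  0.1653]), array([0.0012, 0.0037, 0.1387]))
```

View pics/w5c.png

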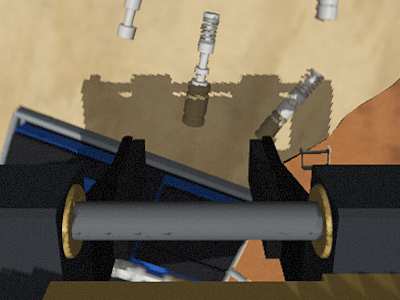

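Gold medium lies between the fingers, at crop (208,12) to (196,125). I'll finish the turn and descend.

>>> play_rows(increments="-0.0084 0.0028 0.1653 0.0012 0.0037 0.03 0.5;-0.0084 0.0028 0.1653 0.0012 0.0037 0.06 0.5;-0.0084 0.0028 0.1653 0.0012 0.0037 0.1 0.5;-0.0084 0.0028 0.1653 0.0012 0.0037 0.122 0.5;-0.0084 0.0028 0.1653 0.0012 0.0037 0.133 0.5;-0.0084 0.0028 0.1653 0.0012 0.0037 0.1385 0.5;-0.0084 0.0028 0.1653 0.0012 0.0037 0.1385 0.5;-0.0084 0.0028 0.1653 0.0012 0.0037 0.1385 0.5")

```text
time: 9.0
ee_pos: [0.5402, 0.2846, 0.0074]
eef_rot: [0.647, 0.763, 0.002, 0.0]
ft_force: [0.1, 0.3, 0.7]
width: 0.0435
grip_force: 0.0
```

>>> play_rows(increments="0 0 0 0 0 0 0;0 0 0 0 0 0 0;0 0 0 0 0 0 0;0 0 0 0 0 0 0;0 0 0 0 0 0 0;0 0 0 0 0 -0.03 0;0 0 0 0 0 -0.08 0;0 0 0 0 0 -0.11 0")

```text
time: 9.8
ee_pos: [0.5401, 0.2843, 0.1194]
eef_rot: [0.647, 0.762, 0.002, 0.001]
ft_force: [0.5, 0.7, -0.1]
width: 0.0177
grip_force: 25.0
```

```bash
python3 - <<'E'
from h import *
st();print(delta((.518,.171,.13),87.3))
E
```

```text
t 9.8 tcp [0.5401 0.2843 0.1194] yaw 9.37 w 0.0177 F [ 0.5  0.7 -0.1] 24.997770488262177
(array([ 5.3000e-03,  1.2000e-03, -1.3602e+00]), array([-0.1082, -0.0402, -0.011 ]))
```

>>> play_rows(increments="0.005 0.001 -0.7 -0.1082 -0.0402 -0.011 0;0.005 0.001 -1.36 -0.1082 -0.0402 -0.011 0;0.005 0.001 -1.36 -0.1082 -0.0402 -0.011 0;0.005 0.001 -1.36 -0.1082 -0.0402 -0.011 0;0.005 0.001 -1.36 -0.1082 -0.0402 -0.011 0;0.005 0.001 -1.36 -0.1082 -0.0402 -0.011 0;0.005 0.001 -1.36 -0.1082 -0.0402 -0.011 0;0.005 0.001 -1.36 -0.1082 -0.0402 -0.011 0")

```text
time: 10.6
ee_pos: [0.5171, 0.1707, 0.1271]
eef_rot: [0.1, 0.995, -0.0, -0.001]
ft_force: [-0.3, -0.5, -0.9]
width: 0.0171
grip_force: 25.0
```

>>> play_rows(increments="0 0 0 0 0 0 0;0 0 0 0 0 0 0")

```text
time: 10.8
ee_pos: [0.5172, 0.1707, 0.127]
eef_rot: [0.106, 0.994, -0.0, -0.001]
ft_force: [0.1, 0.0, -0.8]
width: 0.0169
grip_force: 25.0
```

```bash
python3 - <<'E'
from h import *
st();print(delta((.518,.1717,.055),87.3))
E
```

```text
t 10.8 tcp [0.5172 0.1707 0.127 ] yaw 77.87 w 0.0169 F [ 0.1  0.  -0.8] 24.997462928295135
(array([-0.0008, -0.0017, -0.1645]), array([-0.0007,  0.0013,  0.072 ]))
```

>>> play_rows(increments="-0.001 -0.0017 -0.08 -0.0007 0.0013 0.01 0;-0.001 -0.0017 -0.1645 -0.0007 0.0013 0.02 0;-0.001 -0.0017 -0.1645 -0.0007 0.0013 0.05 0;-0.001 -0.0017 -0.1645 -0.0007 0.0013 0.07 0;-0.001 -0.0017 -0.1645 -0.0007 0.0013 0.07 0;-0.001 -0.0017 -0.1645 -0.0007 0.0013 0.07 0")

```text
time: 11.4
ee_pos: [0.5181, 0.1718, 0.0575]
eef_rot: [0.022, 1.0, -0.0, 0.0]
ft_force: [-0.1, -0.6, 0.3]
width: 0.0176
grip_force: 25.0
```

```bash
python3 - <<'E'
from h import *
st();c=cam("wrist","w6");print(delta((.518,.1717,.03),87.3))
E
```

```text
t 11.4 tcp [0.5181 0.1718 0.0575] yaw 87.44 w 0.0176 F [-0.1 -0.6  0.3] 24.997878670692444
(array([0.0006, 0.0013, 0.003 ]), array([ 0.0007, -0.0004,  0.0282]))
```

View pics/w6.png

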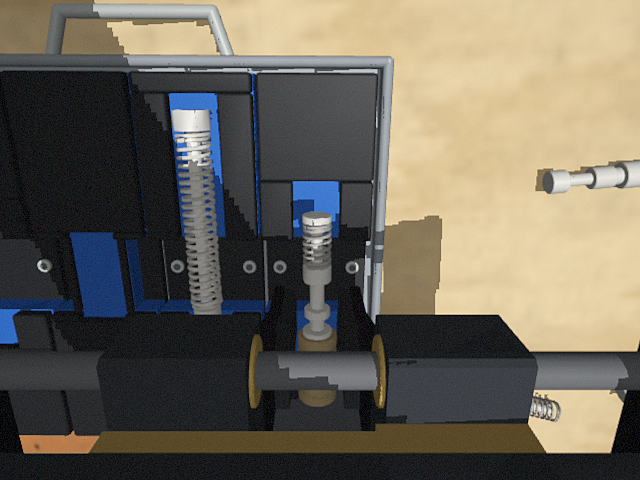

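The part is over the medium groove: end cap at (317,216), groove centre u≈316. I'll lower it.

>>> play_rows(increments="0 0 0 0 0 0.012 0;0 0 0 0 0 0.02 0;0 0 0 0 0 0.025 0;0 0 0 0 0 0.027 0;0 0 0 0 0 0.028 0;0 0 0 0 0 0.028 0")

```text
time: 12.05
ee_pos: [0.5181, 0.1719, 0.0291]
eef_rot: [0.021, 1.0, 0.0, 0.0]
ft_force: [-0.1, -0.9, 0.9]
width: 0.0173
grip_force: 25.0
```

>>> play_rows(increments="0 0 0 0 0 0.001 0;0 0 0 0 0 0.001 0")

```text
time: 12.25
ee_pos: [0.5181, 0.1719, 0.0282]
eef_rot: [0.021, 1.0, 0.0, 0.0]
ft_force: [-0.2, -1.1, 0.0]
width: 0.0176
grip_force: 25.0
```

Still no contact, so I'll go slightly further, then release.

>>> play_rows(increments="0 0 0 0 0 0.001 0;0 0 0 0 0 0.002 0;0 0 0 0 0 0.002 0")

```text
time: 12.55
ee_pos: [0.5183, 0.172, 0.0273]
eef_rot: [0.021, 1.0, 0.0, 0.0]
ft_force: [-5.5, -1.6, 14.6]
width: 0.0175
grip_force: 25.0
```

>>> play_rows(increments="0 0 0 0 0 0 0.3;0 0 0 0 0 0 0.3;0 0 0 0 0 0 0.3;0 0 0 0 0 -0.03 0.3;0 0 0 0 0 -0.08 0.5;0 0 0 0 0 -0.12 0.5;0 0 0 0 0 -0.12 0.5;0 0 0 0 0 -0.12 0.5")

```text
time: 13.35
ee_pos: [0.5184, 0.1721, 0.1467]
eef_rot: [0.021, 1.0, 0.001, 0.001]
ft_force: [-0.1, 0.4, -1.2]
width: 0.0423
grip_force: 0.0
```

```bash
python3 - <<'E'
from h import *
st();c=cam("wrist","w7");t=cam("top","t7")
w=cv2.imread("pics/w7.png")[60:360,120:640];b=cv2.resize(cv2.imread("pics/t7.png")[165:300,200:470],(520,260))
cv2.imwrite("pics/w7c.png",np.vstack([w,b]))
print(delta((.541,.3968,.15),3))
E
```

```text
t 13.35 tcp [0.5184 0.1721 0.1467] yaw 87.57 w 0.0423 F [-0.1  0.4 -1.2] 0.0
(array([-1.8000e-03, -7.0000e-04,  1.4762e+00]), array([-0.0142,  0.2259, -0.0054]))
```

View pics/w7c.png

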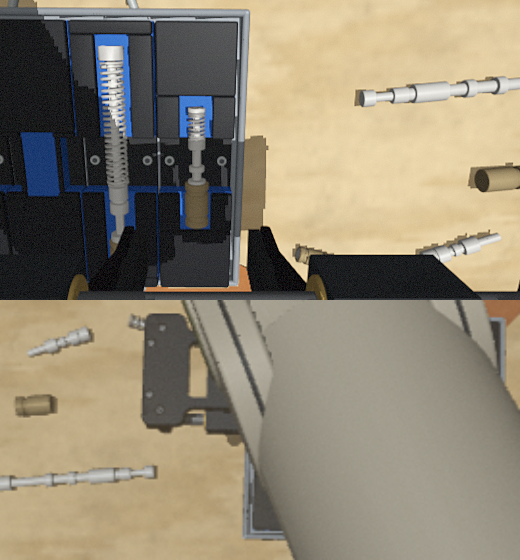

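Long and medium both lie in their grooves (crop (115,140) and (197,165)). The plain parts are unmoved. Next is the plug.

>>> play_rows(increments="0 0 0.8 -0.0142 0.2259 -0.0054 0.42;0 0 1.476 -0.0142 0.2259 -0.0054 0.42;0 0 1.476 -0.0142 0.2259 -0.0054 0.42;0 0 1.476 -0.0142 0.2259 -0.0054 0.42;0 0 1.476 -0.0142 0.2259 -0.0054 0.42;0 0 1.476 -0.0142 0.2259 -0.0054 0.42;0 0 1.476 -0.0142 0.2259 -0.0054 0.42;0 0 1.476 -0.0142 0.2259 -0.0054 0.42")

```text
time: 14.25
ee_pos: [0.5411, 0.3966, 0.1492]
eef_rot: [0.584, 0.811, -0.002, -0.0]
ft_force: [0.7, 0.2, -1.1]
width: 0.0364
grip_force: 0.0
```

>>> play_rows(increments="0 0 0.15 0 0 0 0.42;0 0 0.3 0 0 0 0.42;0 0 0.3 0 0 0 0.42")

```text
time: 14.55
ee_pos: [0.5411, 0.3965, 0.1495]
eef_rot: [0.698, 0.716, -0.001, 0.0]
ft_force: [-0.1, 0.4, 0.3]
width: 0.0366
grip_force: 0.0
```

```bash
python3 - <<'E'
from h import *
st();c=cam("wrist","w8");print(delta((.541,.3967,.005),3))
u,v=proj(c,(.541,.3967,.0095))[0];print(u,v)
i=cv2.imread("pics/w8.png");cv2.drawMarker(i,(int(u),int(v)),(0,0,255),0,10);cv2.imwrite("pics/w8c.png",i[100:420,120:520])
E
```

```text
t 14.55 tcp [0.5411 0.3965 0.1495] yaw 1.49 w 0.0366 F [-0.1  0.4  0.3] 0.0
(array([-0.0016,  0.0019, -0.0207]), array([0.0004, 0.    , 0.1448]))
316.48146529986144 220.179169691812
```

View pics/w8c.png

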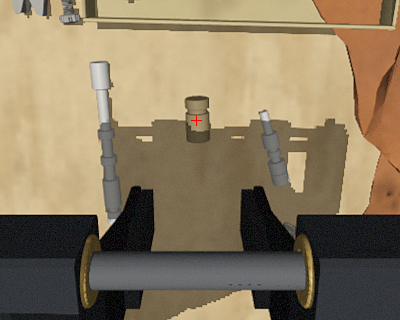

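The marker sits on the plug's centre at crop (197,120). I'll descend and grip.

>>> play_rows(increments="0 0 -0.02 0 0 0.05 0.42;0 0 -0.02 0 0 0.1 0.42;0 0 -0.02 0 0 0.13 0.42;0 0 -0.02 0 0 0.14 0.42;0 0 -0.02 0 0 0.1448 0.42;0 0 -0.02 0 0 0.1448 0.42;0 0 -0.02 0 0 0.1448 0.42")

```text
time: 15.3
ee_pos: [0.5429, 0.3977, 0.0087]
eef_rot: [0.689, 0.724, 0.002, 0.0]
ft_force: [0.2, -0.0, -0.3]
width: 0.0365
grip_force: 0.0
```

>>> play_rows(increments="0 0 0 0 0 0 0;0 0 0 0 0 0 0;0 0 0 0 0 0 0;0 0 0 0 0 0 0;0 0 0 0 0 0 0;0 0 0 0 0 -0.03 0;0 0 0 0 0 -0.08 0;0 0 0 0 0 -0.12 0")

```text
time: 16.1
ee_pos: [0.5419, 0.3968, 0.1287]
eef_rot: [0.69, 0.724, 0.0, 0.0]
ft_force: [0.8, 1.0, -0.4]
width: 0.018
grip_force: 25.0
```

```bash
python3 - <<'E'
from h import *
st();print(delta((.513,.0639,.13),87.3))
E
```

```text
t 16.1 tcp [0.5419 0.3968 0.1287] yaw 2.76 w 0.018 F [ 0.8  1.  -0.4] 24.999437928199768
(array([ 5.0000e-04,  4.0000e-04, -1.4755e+00]), array([-0.3311, -0.0449, -0.0013]))
```

>>> play_rows(increments="0 0 -0.8 -0.331 -0.045 -0.001 0;0 0 -1.475 -0.331 -0.045 -0.001 0;0 0 -1.475 -0.331 -0.045 -0.001 0;0 0 -1.475 -0.331 -0.045 -0.001 0;0 0 -1.475 -0.331 -0.045 -0.001 0;0 0 -1.475 -0.331 -0.045 -0.001 0;0 0 -1.475 -0.331 -0.045 -0.001 0;0 0 -1.475 -0.331 -0.045 -0.001 0")

```text
time: 16.9
ee_pos: [0.5125, 0.0581, 0.1279]
eef_rot: [0.164, 0.986, -0.0, 0.0]
ft_force: [-0.8, 0.2, -0.4]
width: 0.0181
grip_force: 25.0
```

>>> play_rows(increments="0 0 0 0 0 0 0;0 0 0 0 0 0 0")

```text
time: 17.1
ee_pos: [0.5128, 0.0649, 0.1276]
eef_rot: [0.165, 0.986, 0.0, 0.0]
ft_force: [0.9, -0.8, 0.3]
width: 0.0181
grip_force: 25.0
```

```bash
python3 - <<'E'
from h import *
st();print(delta((.513,.0639,.06),87.3))
E
```

```text
t 17.1 tcp [0.5128 0.0649 0.1276] yaw 71.03 w 0.0181 F [ 0.9 -0.8  0.3] 24.999424517154694
(array([ 0.0005,  0.    , -0.284 ]), array([-0.0005, -0.0009,  0.0676]))
```

>>> play_rows(increments="0 0 -0.14 -0.0005 -0.0009 0 0;0 0 -0.284 -0.0005 -0.0009 0.02 0;0 0 -0.284 -0.0005 -0.0009 0.05 0;0 0 -0.284 -0.0005 -0.0009 0.067 0;0 0 -0.284 -0.0005 -0.0009 0.067 0;0 0 -0.284 -0.0005 -0.0009 0.067 0;0 0 -0.284 -0.0005 -0.0009 0.067 0")

```text
time: 17.8
ee_pos: [0.5138, 0.0638, 0.0618]
eef_rot: [0.022, 1.0, 0.0, 0.001]
ft_force: [-0.1, -0.4, -1.0]
width: 0.0181
grip_force: 25.0
```

```bash
python3 - <<'E'
from h import *
st();c=cam("wrist","w9");print(delta((.513,.0639,.03),87.3))
E
```

```text
t 17.8 tcp [0.5138 0.0638 0.0618] yaw 87.48 w 0.0181 F [-0.1 -0.4 -1. ] 24.99954342842102
(array([0.0008, 0.0019, 0.0033]), array([0.0009, 0.0002, 0.0318]))
```

View pics/w9.png

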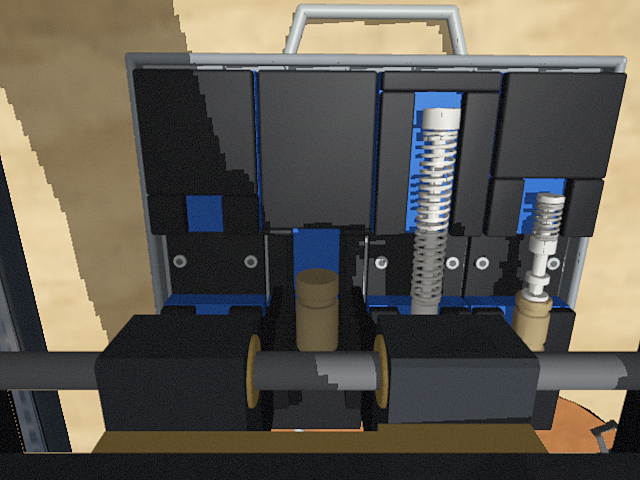

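The plug is centred over its groove (plug u≈317, groove 293–340). I'll lower it.

>>> play_rows(increments="0 0 0 0.0005 0 0.012 0;0 0 0 0.0005 0 0.022 0;0 0 0 0.0005 0 0.027 0;0 0 0 0.0005 0 0.03 0;0 0 0 0.0005 0 0.0315 0;0 0 0 0.0005 0 0.0315 0")

```text
time: 18.45
ee_pos: [0.5125, 0.0631, 0.0291]
eef_rot: [0.022, 1.0, 0.0, -0.0]
ft_force: [0.7, -0.2, -0.8]
width: 0.0181
grip_force: 25.0
```

>>> play_rows(increments="0 0 0 0 0 0.001 0;0 0 0 0 0 0.001 0")

```text
time: 18.65
ee_pos: [0.5127, 0.0632, 0.0283]
eef_rot: [0.022, 1.0, 0.0, 0.0]
ft_force: [-0.3, 0.1, -0.6]
width: 0.0185
grip_force: 25.0
```

>>> play_rows(increments="0 0 0 0 0 0.001 0;0 0 0 0 0 0.001 0;0 0 0 0 0 0.002 0;0 0 0 0 0 0.002 0")

```text
time: 19.05
ee_pos: [0.5129, 0.0633, 0.0279]
eef_rot: [0.022, 1.0, 0.001, 0.0]
ft_force: [-8.8, -1.8, 21.0]
width: 0.0183
grip_force: 25.0
```

Contact. I'll release and rise.

>>> play_rows(increments="0 0 0 0 0 -0.001 0.32;0 0 0 0 0 -0.001 0.32;0 0 0 0 0 -0.001 0.32;0 0 0 0 0 -0.03 0.32;0 0 0 0 0 -0.08 0.45;0 0 0 0 0 -0.12 0.45;0 0 0 0 0 -0.12 0.45;0 0 0 0 0 -0.12 0.45")

```text
time: 19.85
ee_pos: [0.5129, 0.0634, 0.1467]
eef_rot: [0.022, 1.0, 0.0, 0.001]
ft_force: [-0.5, 0.4, -0.2]
width: 0.0389
grip_force: 0.0
```

```bash
python3 - <<'E'
from h import *
st();c=cam("wrist","w10")
i=cv2.imread("pics/w10.png");cv2.imwrite("pics/w10c.png",i[40:360,60:640])
print(delta((.6077,.280,.15),-17.5))
E
```

```text
t 19.85 tcp [0.5129 0.0634 0.1467] yaw 87.52 w 0.0389 F [-0.5  0.4 -0.2] 0.0
(array([-4.000e-04, -4.000e-04,  1.833e+00]), array([-0.0861,  0.2207, -0.0045]))
```

View pics/w10c.png

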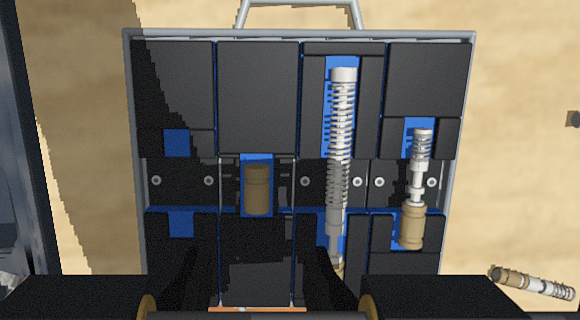

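I have used all 14 views; the last one shows plug, long and medium lying in their grooves. From here I work from numbers only. I'll measure gold small from the saved unshadowed w2 frame.

```bash
python3 - <<'E'
from h import *
c=cam("wrist")
T=np.eye(4);a=np.radians(70.51);y=np.array([np.cos(a),np.sin(a),0]);z=np.array([0,0,-1.]);T[:3,:3]=np.c_[np.cross(y,z),y,z];T[:3,3]=[.5085,.2024,.219]
c["W"]=T@c["mount"];c["color"]=cv2.imread("pics/w2.png")[:,:,::-1].copy()
m=cv2.morphologyEx(parts(c,(378,255,485,287),14),cv2.MORPH_CLOSE,np.ones((5,5)))
for k in cv2.findContours(m,0,1)[0]:
    if cv2.contourArea(k)>100: print(cv2.boundingRect(k),rect(c,k,.007))
t=cam("top");t["color"]=cv2.imread("pics/top0.png")[:,:,::-1].copy()
m=parts(t,(262,168,310,194),14);q=ray(t,np.argwhere(m)[:,::-1],.007)[:,:2]*1000
d=np.linalg.svd(q-q.mean(0),full_matrices=0)[2][0];print(q.mean(0),np.degrees(np.arctan2(d[1],d[0])))
E
```

```text
(391, 261, 75, 17) [607.7 278.8  70.4  15.7  71.5]
[606.85731614 277.2702656 ] 73.54667414624329
```

```bash
python3 - <<'E'
from h import *
t=cam("top");s=cam("scene")
for n,a in [("knife",(247,107)),("bluecorner",(347,108)),("blueLeft",(315,95)),("rag edge",(272,75))]:
    print(n,[(z,ray(t,[a],z)[0,:2].round(3).tolist(),proj(s,ray(t,[a],z))[0].round().tolist()) for z in(0,.04,.08,.12)])
print(delta((.6075,.279,.15),-18)); print(read_state()["joint_positions"].round(2))
E
```

```text
knife [(0, [0.747, 0.348], [353.0, 171.0]), (0.04, [0.731, 0.34], [350.0, 160.0]), (0.08, [0.715, 0.333], [347.0, 149.0]), (0.12, [0.699, 0.326], [344.0, 136.0])]
bluecorner [(0, [0.739, 0.167], [413.0, 213.0]), (0.04, [0.723, 0.168], [410.0, 201.0]), (0.08, [0.708, 0.168], [406.0, 188.0]), (0.12, [0.692, 0.169], [401.0, 173.0])]
blueLeft [(0, [0.765, 0.224], [401.0, 194.0]), (0.04, [0.749, 0.222], [398.0, 183.0]), (0.08, [0.732, 0.221], [394.0, 170.0]), (0.12, [0.715, 0.219], [390.0, 157.0])]
rag edge [(0, [0.806, 0.302], [387.0, 170.0]), (0.04, [0.787, 0.297], [384.0, 159.0]), (0.08, [0.769, 0.291], [381.0, 147.0]), (0.12, [0.75, 0.286], [377.0, 135.0])]
(array([-2.4000e-03, -6.0000e-04,  1.8416e+00]), array([-0.0862,  0.2199, -0.0054]))
[-0.58  0.15  0.41  1.87 -0.07  1.14  1.38]
```

The surroundings near gold small are low: the knife is under 0.04 m and the blue corner is about 75 mm away. I'll move over.

>>> play_rows(increments="0 0 0.9 -0.0862 0.2199 -0.0054 0.42;0 0 1.8416 -0.0862 0.2199 -0.0054 0.42;0 0 1.8416 -0.0862 0.2199 -0.0054 0.42;0 0 1.8416 -0.0862 0.2199 -0.0054 0.42;0 0 1.8416 -0.0862 0.2199 -0.0054 0.42;0 0 1.8416 -0.0862 0.2199 -0.0054 0.42;0 0 1.8416 -0.0862 0.2199 -0.0054 0.42;0 0 1.8416 -0.0862 0.2199 -0.0054 0.42")

```text
time: 20.9
ee_pos: [0.6079, 0.2791, 0.1501]
eef_rot: [0.585, 0.811, -0.001, -0.0]
ft_force: [-0.3, -0.8, 0.3]
width: 0.0365
grip_force: 0.0
```

>>> play_rows(increments="0 0 0.15 0 0 0 0.42;0 0 0.3 0 0 0 0.42;0 0 0.45 0 0 0 0.42;0 0 0.6 0 0 0 0.42;0 0 0.65 0 0 0 0.42;0 0 0.65 0 0 0 0.42;0 0 0.65 0 0 0 0.42")

```text
time: 21.6
ee_pos: [0.608, 0.279, 0.1509]
eef_rot: [0.811, 0.585, -0.0, 0.0]
ft_force: [0.2, 0.4, 0.4]
width: 0.0367
grip_force: 0.0
```

```bash
python3 - <<'E'
from h import *
st();print(delta((.6075,.279,.004),-18))
E
```

```text
t 21.6 tcp [0.608  0.279  0.1509] yaw -18.37 w 0.0367 F [0.2 0.4 0.4] 0.0
(array([-0.0004,  0.0009, -0.0065]), array([-0.    , -0.0004,  0.1469]))
```

>>> play_rows(increments="0 0 -0.0065 0 -0.0004 0.05 0.42;0 0 -0.0065 0 -0.0004 0.09 0.42;0 0 -0.0065 0 -0.0004 0.115 0.42;0 0 -0.0065 0 -0.0004 0.13 0.42;0 0 -0.0065 0 -0.0004 0.14 0.42;0 0 -0.0065 0 -0.0004 0.145 0.42;0 0 -0.0065 0 -0.0004 0.147 0.42;0 0 -0.0065 0 -0.0004 0.147 0.42")

```text
time: 22.4
ee_pos: [0.6084, 0.2795, 0.0055]
eef_rot: [0.81, 0.587, 0.001, 0.0]
ft_force: [-0.1, -0.0, 0.4]
width: 0.0362
grip_force: 0.0
```

>>> play_rows(increments="0 0 0 0 0 0 0.42;0 0 0 0 0 0 0.42")

```text
time: 22.6
ee_pos: [0.6083, 0.2795, 0.0054]
eef_rot: [0.81, 0.587, 0.001, 0.0]
ft_force: [0.5, -0.3, 0.4]
width: 0.0366
grip_force: 0.0
```

>>> play_rows(increments="0 0 0 0 0 0.002 0.42;0 0 0 0 0 0.002 0;0 0 0 0 0 0.002 0;0 0 0 0 0 0.002 0;0 0 0 0 0 0.002 0;0 0 0 0 0 0.002 0;0 0 0 0 0 0.002 0")

```text
time: 23.3
ee_pos: [0.6079, 0.2793, 0.0026]
eef_rot: [0.81, 0.587, 0.0, 0.0]
ft_force: [0.5, -0.1, -0.1]
width: 0.0139
grip_force: 25.0
```

>>> play_rows(increments="0 0 0 0 0 -0.03 0;0 0 0 0 0 -0.08 0;0 0 0 0 0 -0.12 0;0 0 0 0 0 -0.13 0;0 0 0 0 0 -0.13 0;0 0 0 0 0 -0.13 0")

```text
time: 23.9
ee_pos: [0.6071, 0.2792, 0.1311]
eef_rot: [0.81, 0.587, -0.001, -0.0]
ft_force: [-0.9, -0.3, -0.9]
width: 0.013
grip_force: 25.0
```

```bash
python3 - <<'E'
from h import *
st();print(delta((.5104,.0100,.13),87.3))
E
```

```text
t 23.9 tcp [0.6071 0.2792 0.1311] yaw -18.1 w 0.013 F [-0.9 -0.3 -0.9] 24.999873340129852
(array([-1.8000e-03, -5.0000e-04, -1.8396e+00]), array([-0.2859, -0.0083,  0.0014]))
```

>>> play_rows(increments="0 0 -0.9 -0.286 -0.008 0 0;0 0 -1.8 -0.286 -0.008 0 0;0 0 -1.839 -0.286 -0.008 0 0;0 0 -1.839 -0.286 -0.008 0 0;0 0 -1.839 -0.286 -0.008 0 0;0 0 -1.839 -0.286 -0.008 0 0;0 0 -1.839 -0.286 -0.008 0 0;0 0 -1.839 -0.286 -0.008 0 0")

```text
time: 24.7
ee_pos: [0.5098, 0.0087, 0.131]
eef_rot: [0.335, 0.942, -0.0, -0.001]
ft_force: [-0.1, 0.5, 0.7]
width: 0.0134
grip_force: 25.0
```

>>> play_rows(increments="0 0 -0.15 0 0 0 0;0 0 -0.3 0 0 0 0;0 0 -0.45 0 0 0 0;0 0 -0.6 0 0 0 0;0 0 -0.6 0 0 0 0;0 0 -0.6 0 0 0 0")

```text
time: 25.3
ee_pos: [0.5106, 0.0099, 0.1314]
eef_rot: [0.046, 0.999, -0.0, -0.001]
ft_force: [0.4, -0.4, 0.6]
width: 0.0132
grip_force: 25.0
```

```bash
python3 - <<'E'
from h import *
st();print(delta((.5104,.0100,.056),87.3))
E
```

```text
t 25.3 tcp [0.5106 0.0099 0.1314] yaw 84.76 w 0.0132 F [ 0.4 -0.4  0.6] 24.99950408935547
(array([-0.0006, -0.0018, -0.0443]), array([0.    , 0.0002, 0.0754]))
```

>>> play_rows(increments="0 0 -0.044 0 0 0.02 0;0 0 -0.044 0 0 0.045 0;0 0 -0.044 0 0 0.065 0;0 0 -0.044 0 0 0.075 0;0 0 -0.044 0 0 0.075 0;0 0 -0.044 0 0 0.075 0;0 0 -0.044 0 0 0.075 0")

```text
time: 26.0
ee_pos: [0.512, 0.01, 0.0585]
eef_rot: [0.022, 1.0, 0.0, 0.001]
ft_force: [-0.1, 0.3, 0.1]
width: 0.0134
grip_force: 25.0
```

```bash
python3 - <<'E'
from h import *
st();c=cam("wrist","w11");b=blue(c)
print(delta((.5104,.0100,.03),87.3))
for k in cv2.findContours(b,0,1)[0]:
    if cv2.contourArea(k)>150: print(cv2.boundingRect(k),rect(c,k,.021))
# row profile near middle: brightness of steel head and blue extents
g=cv2.cvtColor(c["color"],cv2.COLOR_RGB2HSV)
for v in range(180,270,6):
    r=np.flatnonzero(b[v,260:380])+260; s=np.flatnonzero((g[v,260:380,1]<60)&(g[v,260:380,2]>70))+260
    print(v,"blue",(r.min(),r.max(),len(r)) if len(r) else None,"steel",(s.min(),s.max(),len(s)) if len(s) else None)
E
```

```text
t 26.0 tcp [0.512  0.01   0.0585] yaw 87.5 w 0.0134 F [-0.1  0.3  0.1] 24.99980628490448
(array([0.0007, 0.0017, 0.0037]), array([ 0.0016, -0.0001,  0.0285]))
(551, 297, 75, 55) [547.1 149.6  39.   31.5  86.3]
(450, 297, 72, 55) [536.9 103.4  50.8  24.6  54.5]
(357, 237, 39, 78) [514.8  39.6  42.3  17.8  -2.6]
(397, 229, 55, 86) [513.8  63.8  46.8  23.4  -3.6]
(297, 195, 39, 38) [480.5  10.9  18.5  18.4  -2.6]
(519, 90, 70, 145) [462.2 122.1  67.1  20.5  -2.9]
(371, 69, 13, 164) [453.7  40.2  74.6   2.2  -2.9]
180 blue (np.int64(373), np.int64(376), 4) steel (np.int64(263), np.int64(369), 82)
186 blue (np.int64(373), np.int64(375), 3) steel (np.int64(272), np.int64(370), 67)
192 blue (np.int64(373), np.int64(375), 3) steel (np.int64(276), np.int64(369), 73)
198 blue (np.int64(297), np.int64(375), 43) steel (np.int64(280), np.int64(379), 16)
204 blue (np.int64(297), np.int64(375), 42) steel (np.int64(282), np.int64(369), 42)
210 blue (np.int64(297), np.int64(374), 41) steel (np.int64(282), np.int64(379), 31)
216 blue (np.int64(297), np.int64(374), 41) steel (np.int64(260), np.int64(379), 28)
222 blue (np.int64(297), np.int64(373), 41) steel (np.int64(260), np.int64(367), 15)
228 blue (np.int64(297), np.int64(374), 42) steel (np.int64(260), np.int64(260), 1)
234 blue None steel (np.int64(260), np.int64(368), 3)
240 blue None steel (np.int64(260), np.int64(367), 20)
246 blue None steel (np.int64(260), np.int64(367), 38)
252 blue None steel (np.int64(260), np.int64(367), 37)
258 blue None steel (np.int64(260), np.int64(375), 54)
264 blue None steel (np.int64(261), np.int64(379), 62)
```

The small groove spans u 297–335, centred the same way as the medium one was, which implies a nest centre of (0.5102,0.0095). I'll lower with +1.6 mm in tool x.

>>> play_rows(increments="0 0 0 0.0016 0 0.01 0;0 0 0 0.0016 0 0.02 0;0 0 0 0.0016 0 0.026 0;0 0 0 0.0016 0 0.029 0;0 0 0 0.0016 0 0.031 0;0 0 0 0.0016 0 0.031 0")

```text
time: 26.65
ee_pos: [0.5096, 0.0099, 0.0263]
eef_rot: [0.021, 1.0, -0.0, -0.0]
ft_force: [0.6, 0.4, -0.8]
width: 0.0135
grip_force: 25.0
```

>>> play_rows(increments="0 0 0 0 0 0.001 0;0 0 0 0 0 0.002 0;0 0 0 0 0 0.002 0")

```text
time: 26.95
ee_pos: [0.5098, 0.01, 0.0246]
eef_rot: [0.021, 1.0, 0.0, 0.0]
ft_force: [-0.4, 0.1, -0.4]
width: 0.0132
grip_force: 25.0
```

>>> play_rows(increments="0 0 0 0 0 0.001 0;0 0 0 0 0 0.002 0;0 0 0 0 0 0.002 0")

```text
time: 27.25
ee_pos: [0.5099, 0.01, 0.0233]
eef_rot: [0.022, 1.0, 0.0, 0.0]
ft_force: [-5.4, 0.5, 11.1]
width: 0.0134
grip_force: 25.0
```

Contact came at the expected height. I'll release, rise and back off.

>>> play_rows(increments="0 0 0 0 0 0 0.3;0 0 0 0 0 0 0.3;0 0 0 0 0 0 0.3;0 0 0 0 0 -0.03 0.3;0 0 0 0 0 -0.08 0.3;0 0 0 0 0 -0.12 0.3;0 0 0 0 0 -0.16 0.3;0 0 0 0 0 -0.18 0.3")

```text
time: 28.05
ee_pos: [0.5108, 0.0099, 0.206]
eef_rot: [0.022, 1.0, 0.001, 0.002]
ft_force: [0.9, -0.0, 0.8]
width: 0.0263
grip_force: 0.0
```

>>> play_rows(increments="0 0 0 0 0.1 0 0.3;0 0 0 0 0.1 0 0.3;0 0 0 0 0.1 0 0.3;0 0 0 0 0.1 0 0.3")

```text
time: 28.45
ee_pos: [0.5137, 0.111, 0.2022]
eef_rot: [0.02, 1.0, -0.0, -0.0]
ft_force: [-0.4, -0.9, 0.1]
width: 0.0261
grip_force: 0.0
```

```bash
python3 - <<'E'
from h import *
st();c=cam("wrist","w12")
h=cv2.cvtColor(c["color"],cv2.COLOR_RGB2HSV);b=blue(c)
# bounds of each nest groove (floor z .021), then non-blue, non-black pixels in it = part
N={"medium":(.518,.1717,83,.030),"long":(.5155,.1178,159,.030),"plug":(.513,.0639,33,.030),"small":(.5105,.0099,66,.028)}
ax=np.array([.9989,-.0466]);ay=np.array([.0466,.9989])
bright=((h[:,:,2]>60)&(b==0)).astype(np.uint8)
for n,(x,y,L,z) in N.items():
    P=np.array([[*(np.array([x,y])+ax*a*(L/2+5)/1e3+ay*s*.0105),z] for a,s in((-1,-1),(1,-1),(1,1),(-1,1))])
    m=np.zeros_like(b);cv2.fillPoly(m,[proj(c,P).round().astype(int)],1)
    q=np.argwhere(m&bright)[:,::-1];w=(ray(c,q,z)[:,:2]-[x,y])*1000
    l=w@ax;t=w@ay
    print(n,len(q),"along",np.percentile(l,[1,99]).round(1),"across",np.percentile(t,[2,50,98]).round(1))
E
```

```text
t 28.45 tcp [0.5137 0.111  0.2022] yaw 87.69 w 0.0261 F [-0.4 -0.9  0.1] 0.0
medium 1914 along [-40.8  43.5] across [-7.8  1.2 10. ]
long 3354 along [-79.3  79.9] across [-7.3  0.1  7.4]
plug 921 along [-17.2  17.7] across [-9.7 -1.2  7.4]
small 1206 along [-32.6  33.5] across [-6.7 -0.4  5.8]
```

All four parts span their grooves as expected, each within about 1.5 mm of centre. Handing in.

```bash
python3 -c "
from bench import *
print(close_job())"
```

```text
the job is handed in; nothing more can be done
None
```

I handed the job in at about 28 s: all four gold parts measured within about 1.5 mm of their groove centres and I never saw either plain valve move, but `close_job()` returned no verdict.

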